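Start up the panel saw

ROBOT

A 6-joint arm with a two-finger parallel gripper is mounted at the origin on the work surface. World frame = base frame: x ahead of the robot, y to its left, z up, the work surface at z = 0. Lengths are in mm, angles in rad, forces in N, time in s.
With the tool pointing down it reaches from about 275 to 750 mm from the base axis. Payload 10.2 kg.
Tool frame: the origin (TCP) lies on the front face of the gripper's body, between the roots of the fingers; the fingertips stand 73 mm ahead of it and the grasp point (between the pads) lies 54 mm ahead of it; z points along the fingers, y is the line along which they close (so a half turn about z gives the same grasp; the last joint's range is limited). The gripper opens to 85 mm and grips with 20 to 120 N. Pads are 22 mm wide; open, the fingers measure 114 mm over their backs; the gripper's body (76 mm by 85 mm) begins 54 mm behind the grasp point. The pads swing forward as they close: fully open they stand 13 mm farther back than shut.
Start: joints at [0.987, 0.313, 1.498, -0, 1.331, -0.223], TCP at [185.35, 491.2, 303.894] pointing down, gripper open.
Joint ranges: [-2.94, 2.94], [-0.97, 2.17], [0.19, 2.56], [-1.23, 4.37], [0.02, 3.11], [-2.88, 2.88]. Speed limits (rad/s): [2.39, 2.39, 3.01, 3.14, 3.14, 3.14].

INTERFACE

Orientations are given as a unit quaternion [w, x, y, z].
In Python, from rig import * gives the robot as it stands.
- The arm moves only by the tool step_arm, never from a script. Its argument "plan" is a list of rows, each an object with "offset": the shift along the tool's x, y, z in cm, a list of three; "rot": the turn, a rotation vector about the tool's x, y, z in degrees, a list of three; "gripper": the finger opening in cm, from 0 to 8.54. In form: [{"offset": [x, y, z], "rot": [wx, wy, wz], "gripper": gripper}, ...]. A call has 1 to 12 rows; each row is the pose to reach, as a shift and turn from the pose commanded when the call began, along the tool's axes at that moment; what a row does not reach only later rows make up. A row lasts 1/10 s, in which the tool goes at most 50 mm and 8.59 degrees, less where a joint would pass 70% of its speed; a pose out of reach is approached as far as the arm can. A call with a gripper value outside its range is refused whole. The fingers move at their own pace and stop on an object; "squeeze" is the grip in N (left out, the last holds). Time passes only in rows, so rows that repeat a pose let the fingers close. It gives the time, the measured TCP pose, the force, the opening and the grip force at its end, in the units of the state.
- sense(): the state, without advancing time (a new reading comes with each control period).
- capture(name): name is "side" or "top"; returns a dict with "color" (384x512x3 uint8, red, green, blue), "depth" (384x512 float32, mm along the optical axis (not along the pixel's ray), 0 where there is no reading), "vertical_fov" (degrees; the focal length in pixels is half the picture's height over the tangent of half this angle, whatever the lens; pixels are square), "cx", "cy" (the principal point, pixels), "k1" (the pictures are not rectified: a ray, as slopes to the right and down, at radius r is drawn at 1 + k1 r^2 times it, then the intrinsics apply), "rvec" (rotation vector, rad) and "tvec" (3), from world to camera coordinates, as OpenCV has them. Camera axes: x right, y down, z forward; pixel columns grow to the right and rows downward; lengths in mm; the calibration is good to about 2 mm. A picture is of the moment at which its call begins.
- finish_job(): hands the job in; it is judged then, once.
The state is a dict: "time_s": time; "joints": joint angles; "dq": joint speeds; "tau": joint torques, N m; "eef_pos": TCP position; "ee_rot": TCP orientation; "force": force on the tool from outside, world axes, zero at the start; "wrist_torque": the same for the moment, N m; "grip_width": opening from 0.0 (shut) to 1.0 (fully open); "grip_force": force on a finger pad.
Only numpy, scipy, OpenCV 4.12 (cv2) and the standard library are available. Lean on these libraries where they do the work, as an engineer would, in place of code of your own. Each camera call takes 0.05 s, during which the arm holds its last target. There are 200 camera calls.

TASK

Start up the panel saw with light fingertip presses, in this order: tap the round start button of the extraction hand remote, then press the main-blade start button (round, in line with the large blade symbol) on the saw console fully in so that it stays in, then likewise the scoring-blade start button (round, in line with the small blade symbol). Press each gently and then let go, and tap the remote only before the blades are started. Leave the remote lying where it is, do not pick up or shift anything, and do not press any square stop button or the mushroom emergency stop.

Things in the scene. Friction and masses are not known exactly. Their poses are not given: they have to be found in the camera images.
- console: saw console, fixed; grey, 203 (x) by 270 mm (y). Origin: centre of the underside; x away from the operator, y to the left, z up. Face slopes 10 deg: 75 mm high in front, 110 mm at the back. Columns at y +85 (main blade) and 0 (scoring blade): toothed blade symbol (42 or 21 mm across) at the back, round start mid, square stop in front; at y -88 the emergency stop.
- main_start (a joint): travel of the main-blade start button in m: 0 out, 0.008 fully in. A maintained button: 2.2 N starts it and 3.8 N brings it fully in, along the face normal; it stays where it is left. At the end of the travel the head gives up to 4 mm more on a spring (4.5 to 14.5 N), then it is hard. It counts as in beyond 4.5 mm
- main_start_top (a point): centre of the top of the main-blade start button: black round head 30 mm across with a white bar, standing 17 mm out of the face (9 mm when in). z along the face normal (10 degrees from upright), pressed along -z; y as the console's y. Centre to centre it is 63 mm to its square stop button (towards -x) and 85 mm to the scoring start button (towards -y)
- scoring_start (a joint): travel of the scoring-blade start button, same values and behaviour as main_start
- scoring_start_top (a point): centre of the top of the scoring-blade start button, same size and axes as main_start_top
- main_stop (a joint): travel of the main-blade stop button in m, 0 out to 0.005; black square head of 28 mm, 11 mm high, sprung (1.5 to 5.5 N); not to be pressed
- scoring_stop (a joint): travel of the scoring-blade stop button in m, as main_stop; not to be pressed
- estop (a joint): travel of the emergency stop in m, 0 out to 0.005; red mushroom 40 mm across, top 42 mm above the face, sprung; not to be pressed
- remote: the extraction unit's radio hand remote, loose, 0.25 kg, lying flat on its back: grey plastic 150 mm (its x) by 68 mm by 32 mm high with black rubber ends and a stub aerial at its +x end. Origin: centre of the underside, z up. Turned up to 0.6 rad; on the other side of the middle from the console
- remote_start (a joint): travel of the remote's start button in m: 0 out, 0.006 fully in, sprung (1 N to start, 5.8 N fully in), comes back when let go. A tap counts beyond 2 mm
- remote_start_top (a point): centre of the top of the remote's start button: black round head 30 mm across with a white bar, standing 10 mm above the remote's top face, 20 mm from the remote's centre towards the aerial. Axes as the remote's; pressed along -z
- remote_stop (a joint): travel of the remote's stop button in m, 0 to 0.004, sprung; black square head of 22 mm, 6 mm high, 62 mm from the start button towards the remote's -x end; not to be pressed
- tape: black tape measure, 74 x 38 x 64 mm high, standing about 85 mm left (+y) of the remote
- pencil: flat carpenter's pencil, 175 x 14 x 8 mm, lying about 75 mm right (-y) of the remote
- push_stick: plywood push stick, 290 mm long, 18 mm thick, lying in front of the console
- wrench: steel arbor wrench, 200 mm long, lying behind the console
- glue: upright glue bottle, 54 mm across, 150 mm high, between console and remote

How it is judged:
By the outcome, as a careful person would: the job done as asked, in the order asked, and still so for the second after the job is handed in, with the robot touching nothing.
It also fails if it takes over 64 s, if anything falls off the work surface, if the arm or the gripper's body presses on something with over 40 N, if the wrist force passes 120 N, or if a joint passes its speed limit or range.

## Working session

There is one attempt and no reset: what is moved stays moved. The work goes in short steps, Python scripts to look and compute and a tool call to move; the robot and the scene stay as the last step left them, time stands still between calls to the robot, and variables do not carry over. Pictures are saved under pics/ and viewed, at most 10 in all, crops included, and the job is handed in when it is done.

Besides the shell and the picture viewer there is one more tool, called after "Request:" in YAML: its name, and indented under it one key for each argument. step_arm: Moves the arm, as the interface text tells. Its arguments: {"type":"object","properties":{"plan":{"type":"array"},"squeeze":{"type":"number"}},"required":["plan"]}

```bash
mkdir -p pics
cat > h.py <<'E'
from rig import *
import numpy as np, cv2
from scipy.spatial.transform import Rotation as R
def K(c):
    h,w=c["depth"].shape; f=h/2/np.tan(np.radians(c["vertical_fov"])/2); return f
def ray(c,u,v):
    f=K(c); d=np.array([(u-c["cx"])/f,(v-c["cy"])/f]); s=d.copy()
    for _ in range(30): s=d/(1+c["k1"]*(s@s))
    Rm=cv2.Rodrigues(np.array(c["rvec"],float))[0]; t=np.array(c["tvec"],float).ravel()
    return -Rm.T@t, Rm.T@np.array([s[0],s[1],1.0])
def onz(c,u,v,z):
    o,d=ray(c,u,v); return o+d*(z-o[2])/d[2]
def dep(c,u,v):
    o,d=ray(c,u,v); p=c["depth"][int(round(v))-1:int(round(v))+2,int(round(u))-1:int(round(u))+2]; return o+d*np.median(p[p>0])
E
python3 - <<'E'
from h import *
import pickle
for n in("top","side"):
    c=capture(n); pickle.dump(c,open(n+".pkl","wb")); cv2.imwrite(f"pics/{n}0.png",cv2.resize(c["color"][...,::-1],(768,576),interpolation=cv2.INTER_CUBIC))
    print(n,ray(c,c["cx"],c["cy"]),K(c),c["k1"],(c["depth"]>0).mean())
s=sense();print(s)
E
```

```text
top (array([377.87206452, -11.42295897, 976.70961747]), array([ 0.21018799,  0.00219872, -0.97765852])) 415.40002116242636 -0.14828743246729706 0.9959869384765625
side (array([ 351.31469374, -482.7260141 ,  683.53902592]), array([ 0.25680651,  0.59789146, -0.75932616])) 354.80399483653616 0.02085998592558554 0.9958953857421875
{'time_s': 0.1, 'joints': array([ 9.86602664e-01,  3.13405372e-01,  1.49832030e+00,  2.16027968e-05,
        1.33103472e+00, -2.23402376e-01]), 'dq': array([-0.00068837, -0.00359932, -0.00125565, -0.0010016 ,  0.00025945,
       -0.00020644]), 'tau': array([ 3.45450688e-03, -4.12899184e+01, -2.60141140e+01, -7.58885903e-05,
        3.02742774e-03,  3.71442729e-05]), 'eef_pos': array([185.26285892, 491.07692396, 303.40183195]), 'ee_rot': array([-2.39057215e-04,  1.79421310e-01,  9.83772155e-01, -5.32789211e-04]), 'force': array([ 0.1354818 , -0.74832776, -0.34412731]), 'wrist_torque': array([-0.02620261,  0.01100867,  0.01918173]), 'grip_force': 0.0, 'grip_width': 0.9990576045959352}
```

View pics/top0.png

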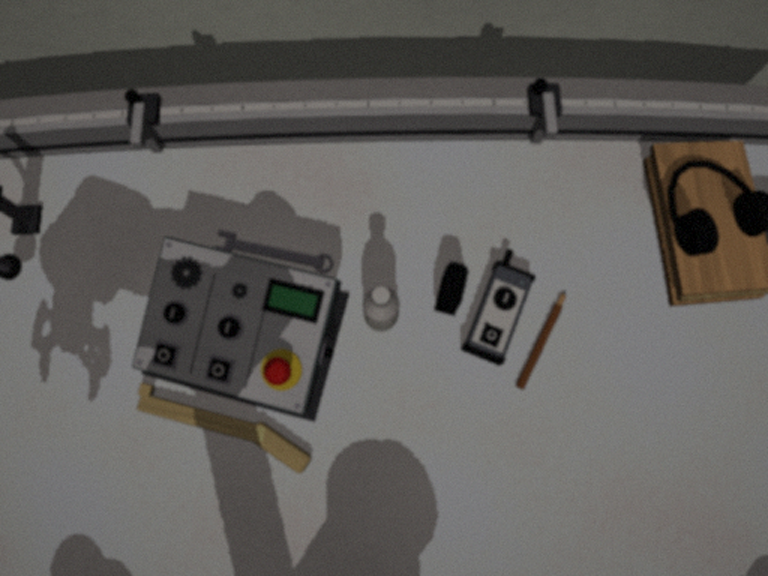

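View pics/side0.png

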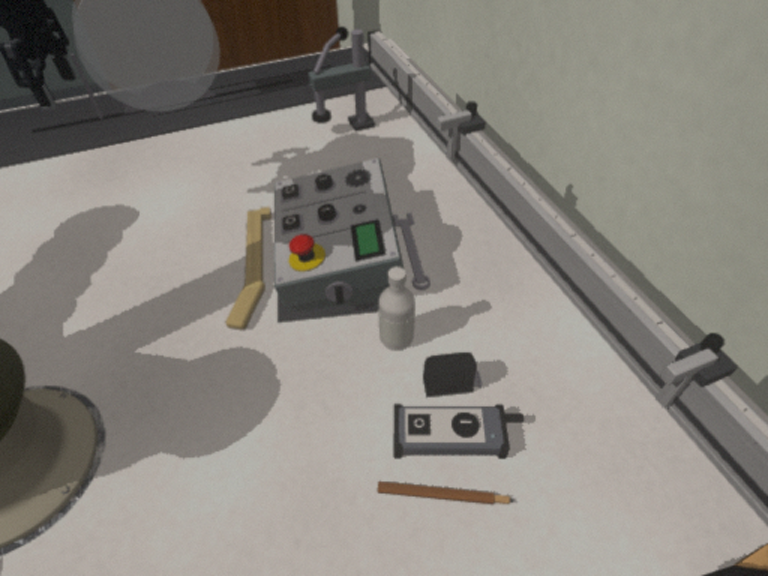

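The top view (768×576) shows the console at left. Main start is at (174,313), scoring start (229,328), stops (163,354) and (219,370), and e-stop (277,372). The remote is right of middle, with start at (504,298) and stop at (491,334). In the side view main start is at (323,182), scoring (327,212), remote start (466,425) and remote stop (419,424).

```bash
cat > m.py <<'E'
from h import *
import pickle
T=pickle.load(open("top.pkl","rb"));S=pickle.load(open("side.pkl","rb"))
P={"main":((174,313),(323,182)),"scor":((229,328),(327,212)),"mstop":((163,354),(290,191)),"sstop":((219,370),(291,222)),"rstart":((504,298),(466,425)),"rstop":((491,334),(419,424))}
def blob(c,u,v,r=11):
    g=cv2.cvtColor(c["color"],cv2.COLOR_RGB2GRAY); u0,v0=int(round(u)),int(round(v))
    w=cv2.resize(g[v0-r:v0+r+1,u0-r:u0+r+1],None,fx=4,fy=4,interpolation=cv2.INTER_CUBIC)
    t,m=cv2.threshold(w,0,255,cv2.THRESH_BINARY_INV+cv2.THRESH_OTSU)
    cs,_=cv2.findContours(m,cv2.RETR_EXTERNAL,cv2.CHAIN_APPROX_NONE)
    k=max(cs,key=lambda q:cv2.contourArea(q)*(cv2.pointPolygonTest(q,(4*r+2.,4*r+2.),True)>-6))
    (x,y),(a,b),_=cv2.fitEllipse(cv2.convexHull(k))
    return u0-r+(x+.5)/4-.5,v0-r+(y+.5)/4-.5,a/4,b/4
X={}
for n,(a,b) in P.items():
    ua=blob(T,a[0]/1.5,a[1]/1.5);ub=blob(S,b[0]/1.5,b[1]/1.5,10 if n[0]=='r' else 8)
    o1,d1=ray(T,*ua[:2]);o2,d2=ray(S,*ub[:2])
    A=np.stack([d1,-d2],1);s=np.linalg.lstsq(A,o2-o1,rcond=None)[0]
    p=o1+s[0]*d1;q=o2+s[1]*d2;X[n]=(p+q)/2
    print(n,np.round(ua,1),np.round(ub,1),"tri",X[n].round(1),"gap",np.linalg.norm(p-q).round(1),"depT",dep(T,*ua[:2]).round(1),"depS",dep(S,*ub[:2]).round(1))
for a,b in(("main","scor"),("main","mstop"),("scor","sstop"),("rstart","rstop")): print(a,b,np.linalg.norm(X[a]-X[b]).round(1))
E
python3 m.py
```

```text
main [116.4 208.4  15.   15.6] [215.4 121.6  11.7  13.7] tri [552.  286.8 100.1] gap 2.4 depT [551.1 283.  110.8] depS [547.7 275.  109. ]
scor [152.4 217.9  14.8  15.4] [217.6 141.7  12.1  12.9] tri [530.  205.4 100.2] gap 1.6 depT [529.  202.8 110.3] depS [526.4 194.7 109.2]
mstop [110.4 236.3  16.6  23.1] [193.7 128.5  11.9  16.7] tri [493.5 303.2  83.1] gap 1.1 depT [492.8 299.6  93.2] depS [491.1 292.7  91.1]
sstop [145.8 246.3  17.3  18.2] [193.9 148.1  11.6  14.4] tri [470.4 221.8  86.2] gap 1.1 depT [470.2 220.   93. ] depS [468.8 215.2  91.8]
rstart [336.2 198.6  15.   15.9] [310.  282.7  16.8  19.2] tri [ 578.9 -207.    33.5] gap 1.2 depT [ 577.4 -205.    43.7] depS [ 574.7 -211.2   43.7]
rstop [327.  222.9  15.   17.5] [278.8 282.3  18.4  18.9] tri [ 521.7 -181.9   34.8] gap 1.8 depT [ 521.6 -180.9   40.8] depS [ 519.6 -183.7   38.9]
main scor 84.3
main mstop 63.1
scor sstop 63.3
rstart rstop 62.5
```

```bash
cat > n.py <<'E'
from m import *
def cloud(c,u,v,r=14):
    return np.array([dep1(c,i,j) for i in range(int(u)-r,int(u)+r+1) for j in range(int(v)-r,int(v)+r+1) if c["depth"][j,i]>0])
def dep1(c,i,j):
    o,d=ray(c,i,j); return o+d*c["depth"][j,i]
yaw=-0.272; ex=np.array([np.cos(yaw),np.sin(yaw),0]); n=np.array([*(-np.sin(np.radians(10))*ex[:2]),np.cos(np.radians(10))])
for k,nn,c0 in(("main",n,(551,283,110)),("scor",n,(529,203,110)),("rstart",np.array([0,0,1.]),(577,-205,43))):
    for nm,c,uv in(("T",T,P[k][0]),("S",S,P[k][1])):
        q=cloud(c,uv[0]/1.5,uv[1]/1.5); c0=np.array(c0,float); e=(q-c0)
        h=e@nn; lat=np.linalg.norm(e-np.outer(h,nn),axis=1)
        s=q[(lat<22)&(h>-4)&(h<5)]; f=q[(lat>24)&(lat<32)]
        mid=(s.min(0)+s.max(0))/2
        print(k,nm,len(s),"mean",s.mean(0).round(1),"mid",mid.round(1),"head-face",(np.median((s-c0)@nn)-np.median((f-c0)@nn)).round(1))
s=sense();Rt=R.from_quat(s["ee_rot"],scalar_first=True)
print("to above remote",Rt.inv().apply(np.array([578,-206,150])-s["eef_pos"]).round(1))
E
python3 n.py | tail -7
```

```text
main T 137 mean [552.  286.5 109.7] mid [552.2 287.  110. ] head-face 16.1
main S 62 mean [550.  284.1 108.3] mid [549.8 284.8 108.1] head-face 16.0
scor T 152 mean [529.7 204.6 109.5] mid [530.1 205.3 109.5] head-face 15.9
scor S 76 mean [527.6 202.5 108.1] mid [527.5 203.8 108. ] head-face 15.5
rstart T 118 mean [ 578.5 -206.5   42.9] mid [ 579.  -206.5   43.3] head-face 9.1
rstart S 165 mean [ 576.6 -208.8   42.6] mid [ 576.8 -208.1   42.8] head-face 9.4
to above remote [-613.6 -513.4  153.8]
```

The head sizes and spacings check out: 16 and 9 mm proud, 84 and 62.5 mm apart. I'll move over the remote with the gripper shut.

Request:
step_arm:
  plan:
    - {"offset": [-61.4, -51.4, 0], "rot": [0, 0, 0], "gripper": 0}
    - {"offset": [-61.4, -51.4, 0], "rot": [0, 0, 0], "gripper": 0}
    - {"offset": [-61.4, -51.4, 0], "rot": [0, 0, 0], "gripper": 0}
    - {"offset": [-61.4, -51.4, 0], "rot": [0, 0, 0], "gripper": 0}
    - {"offset": [-61.4, -51.4, 0], "rot": [0, 0, 0], "gripper": 0}
    - {"offset": [-61.4, -51.4, 0], "rot": [0, 0, 0], "gripper": 0}
    - {"offset": [-61.4, -51.4, 0], "rot": [0, 0, 0], "gripper": 0}
    - {"offset": [-61.4, -51.4, 0], "rot": [0, 0, 0], "gripper": 0}
    - {"offset": [-61.4, -51.4, 0], "rot": [0, 0, 0], "gripper": 0}
    - {"offset": [-61.4, -51.4, 0], "rot": [0, 0, 0], "gripper": 0}
    - {"offset": [-61.4, -51.4, 0], "rot": [0, 0, 0], "gripper": 0}
    - {"offset": [-61.4, -51.4, 0], "rot": [0, 0, 0], "gripper": 0}

```text
time_s: 1.3
eef_pos: [480.4, -33.7, 303.7]
ee_rot: [-0.0, 0.18, 0.984, 0.0]
force: [1.3, 0.5, 0.5]
grip_width: 0.002
grip_force: 0.0
```

```bash
cat > go.py <<'E'
import sys
from h import *
s=sense();Rt=R.from_quat(s["ee_rot"],scalar_first=True)
t=np.array([float(x) for x in sys.argv[1:4]])
print(s["time_s"],s["eef_pos"].round(1),"tool mm",Rt.inv().apply(t-s["eef_pos"]).round(1),"F",s["force"].round(2),s["grip_width"])
E
python3 go.py 577.7 -207.5 135
```

```text
1.3 [480.4 -33.7 303.7] tool mm [-152.6 -128.2  168.7] F [1.26 0.51 0.54] 0.0020724240205820016
```

Request:
step_arm:
  plan:
    - {"offset": [-15.2, -12.8, 0], "rot": [0, 0, 0], "gripper": 0}
    - {"offset": [-15.2, -12.8, 0], "rot": [0, 0, 0], "gripper": 0}
    - {"offset": [-15.2, -12.8, 0], "rot": [0, 0, 0], "gripper": 0}
    - {"offset": [-15.2, -12.8, 0], "rot": [0, 0, 0], "gripper": 0}
    - {"offset": [-15.2, -12.8, 0], "rot": [0, 0, 0], "gripper": 0}
    - {"offset": [-15.2, -12.8, 5], "rot": [0, 0, 0], "gripper": 0}
    - {"offset": [-15.2, -12.8, 9], "rot": [0, 0, 0], "gripper": 0}
    - {"offset": [-15.2, -12.8, 13], "rot": [0, 0, 0], "gripper": 0}
    - {"offset": [-15.2, -12.8, 15], "rot": [0, 0, 0], "gripper": 0}
    - {"offset": [-15.2, -12.8, 15], "rot": [0, 0, 0], "gripper": 0}
    - {"offset": [-15.2, -12.8, 15], "rot": [0, 0, 0], "gripper": 0}

```text
time_s: 2.4
eef_pos: [577.1, -204.8, 154.8]
ee_rot: [0.0, 0.179, 0.984, -0.0]
force: [0.5, -0.8, -0.1]
grip_width: 0.001
grip_force: 0.0
```

```bash
python3 go.py 577.7 -207.5 115.7
python3 - <<'E'
from h import *
c=capture("side"); cv2.imwrite("pics/s1.png",cv2.resize(c["color"][180:380,220:400][...,::-1],None,fx=3,fy=3,interpolation=cv2.INTER_CUBIC))
E
```

```text
2.4 [ 577.1 -204.8  154.8] tool mm [-1.5 -2.3 39.1] F [ 0.48 -0.77 -0.14] 0.0010522033235528456
```

View pics/s1.png

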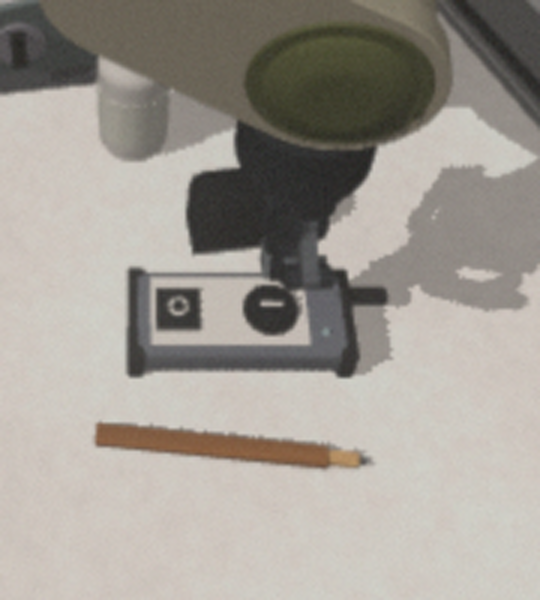

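The fingertips hang just behind and above the remote's start button, at crop (295,283) against the button at (272,308). That fits about 39 mm of height, so I'll go lower with a small correction.

Request:
step_arm:
  plan:
    - {"offset": [-0.15, -0.2, 1.5], "rot": [0, 0, 0], "gripper": 0}
    - {"offset": [-0.15, -0.2, 2.5], "rot": [0, 0, 0], "gripper": 0}
    - {"offset": [-0.15, -0.2, 3.2], "rot": [0, 0, 0], "gripper": 0}
    - {"offset": [-0.15, -0.2, 3.4], "rot": [0, 0, 0], "gripper": 0}
    - {"offset": [-0.15, -0.2, 3.4], "rot": [0, 0, 0], "gripper": 0}
    - {"offset": [-0.15, -0.2, 3.4], "rot": [0, 0, 0], "gripper": 0}

```text
time_s: 3.05
eef_pos: [577.7, -207.4, 120.2]
ee_rot: [0.0, 0.179, 0.984, -0.0]
force: [-0.6, -0.1, -0.4]
grip_width: 0.003
grip_force: 0.0
```

```bash
python3 go.py 577.7 -207.5 115.7
python3 - <<'E'
from h import *
c=capture("side"); cv2.imwrite("pics/s2.png",cv2.resize(c["color"][240:320,260:360][...,::-1],None,fx=6,fy=6,interpolation=cv2.INTER_CUBIC))
E
```

```text
3.05 [ 577.7 -207.4  120.2] tool mm [ 0.  -0.1  4.5] F [-0.64 -0.08 -0.42] 0.00250022851902644
```

View pics/s2.png

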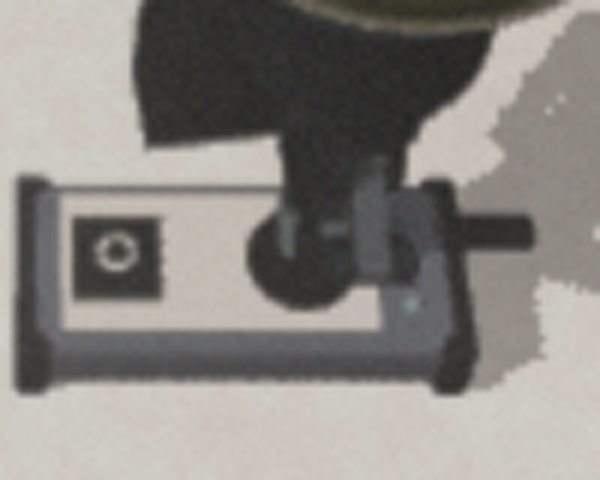

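Run:
```python
from h import *
c=capture("side");s=sense();f=K(c);Rt=R.from_quat(s["ee_rot"],scalar_first=True)
Kc=np.array([[f,0,c["cx"]],[0,f,c["cy"]],[0,0,1]])
tip=s["eef_pos"]+Rt.apply([[0,0,73],[0,0,54],[11,0,73],[-11,0,73],[0,14,73],[0,-14,73]])
pts=np.vstack([tip,[577.7,-207.5,42.7]])
uv=cv2.projectPoints(pts,np.array(c["rvec"]),np.array(c["tvec"]),Kc,np.array([c["k1"],0,0,0,0]))[0][:,0]
print(((uv-[260,240])*6+3).round(0))
# depth-based cloud of the fingers between z 46 and 75
q=[]
for i in range(285,350):
  for j in range(255,300):
    d=c["depth"][j,i]
    if d>0:
      o,r=ray(c,i,j);p=o+r*d
      l=Rt.inv().apply(p-s["eef_pos"])
      if 20<l[2]<72 and abs(l[0])<40 and abs(l[1])<40:q.append([*l,i,j])
q=np.array(q);print(len(q))
for a in range(20,72,7):
  w=q[(q[:,2]>=a)&(q[:,2]<a+7)]
  if len(w):print(a,len(w),w.min(0).round(1),w.max(0).round(1))
```

```text
[[307. 241.]
 [313. 213.]
 [273. 243.]
 [340. 240.]
 [301. 204.]
 [313. 280.]
 [305. 248.]]
50
20 13 [ -4.6 -32.1  20.2 306.  264. ] [ 12.5   8.5  26.9 317.  282. ]
27 7 [  5.8 -14.   27.3 306.  265. ] [ 12.6   7.   31.3 311.  275. ]
41 5 [  6.9  -6.9  44.7 307.  273. ] [ 1.02e+01 -1.00e-01  4.70e+01  3.09e+02  2.76e+02]
48 6 [  6.1  -6.5  49.4 307.  276. ] [ 10.2  -3.4  53.4 309.  278. ]
55 9 [  4.2 -13.   55.5 306.  273. ] [ 10.   6.  62. 310. 283.]
62 9 [  5.7 -11.6  62.3 306.  277. ] [ 10.2   1.2  67.9 309.  283. ]
69 1 [  8.3  -6.2  69.9 307.  282. ] [  8.3  -6.2  69.9 307.  282. ]
```

Run:
```python
from h import *
c=capture("side");s=sense();Rt=R.from_quat(s["ee_rot"],scalar_first=True)
for j in (265,270,274,278,282,285,288):
  print(j,[(i,*[int(x) for x in Rt.inv().apply(dep(c,i,j)-s["eef_pos"]).round(0)]) for i in range(302,332,4)])
```

```text
265 [(302, 5, 61, 120), (306, 12, 8, 29), (310, 13, -17, -14), (314, 10, -31, -37), (318, 5, -37, -47), (322, -1, -37, -46), (326, -8, -37, -46), (330, -56, 58, 118)]
270 [(302, 7, 49, 120), (306, 3, 32, 91), (310, 10, -16, 5), (314, 7, -29, -16), (318, 5, -40, -36), (322, -2, -40, -35), (326, -9, -41, -36), (330, -46, 29, 89)]
274 [(302, 13, 21, 86), (306, 10, 4, 57), (310, 8, -14, 25), (314, 2, -19, 17), (318, 4, -42, -25), (322, -2, -45, -31), (326, -36, 19, 87), (330, -44, 19, 88)]
278 [(302, 15, 11, 85), (306, 10, 0, 65), (310, 11, -27, 15), (314, 9, -44, -15), (318, 4, -46, -20), (322, -2, -50, -26), (326, -11, -45, -15), (330, -43, 10, 87)]
282 [(302, 16, 2, 84), (306, 9, -3, 76), (310, 11, -32, 21), (314, 11, -53, -19), (318, 5, -55, -22), (322, -1, -56, -22), (326, -8, -56, -23), (330, -41, 0, 86)]
285 [(302, 17, -5, 84), (306, 10, -8, 78), (310, 2, -9, 77), (314, 12, -58, -17), (318, 6, -60, -20), (322, -1, -60, -20), (326, -8, -60, -19), (330, -40, -6, 87)]
288 [(302, 17, -10, 87), (306, 10, -12, 83), (310, 2, -14, 80), (314, -6, -14, 81), (318, -14, -13, 85), (322, -23, -12, 86), (326, -31, -12, 87), (330, -39, -12, 88)]
```

The strip on the right is gripper structure nearer the camera (local z about −20). The depth cloud puts the fingers on the button axis with the head about 4.5 mm below the tips, so I'll press in small steps.

Request:
step_arm:
  plan:
    - {"offset": [0, 0, 0.2], "rot": [0, 0, 0], "gripper": 0}
    - {"offset": [0, 0, 0.4], "rot": [0, 0, 0], "gripper": 0}
    - {"offset": [0, 0, 0.5], "rot": [0, 0, 0], "gripper": 0}
    - {"offset": [0, 0, 0.5], "rot": [0, 0, 0], "gripper": 0}

```text
time_s: 3.6
eef_pos: [577.5, -207.3, 114.7]
ee_rot: [-0.0, 0.179, 0.984, 0.0]
force: [0.4, 0.3, 1.0]
grip_width: -0.001
grip_force: 0.0
```

Request:
step_arm:
  plan:
    - {"offset": [0, 0, 0.1], "rot": [0, 0, 0], "gripper": 0}
    - {"offset": [0, 0, 0.2], "rot": [0, 0, 0], "gripper": 0}
    - {"offset": [0, 0, 0.2], "rot": [0, 0, 0], "gripper": 0}

```text
time_s: 3.9
eef_pos: [577.6, -207.4, 112.9]
ee_rot: [0.0, 0.179, 0.984, -0.0]
force: [-0.9, 0.6, 1.6]
grip_width: -0.001
grip_force: 1.2
```

Request:
step_arm:
  plan:
    - {"offset": [0, 0, 0.1], "rot": [0, 0, 0], "gripper": 0}
    - {"offset": [0, 0, 0.2], "rot": [0, 0, 0], "gripper": 0}
    - {"offset": [0, 0, 0.2], "rot": [0, 0, 0], "gripper": 0}

```text
time_s: 4.2
eef_pos: [577.6, -207.4, 111.0]
ee_rot: [0.0, 0.179, 0.984, -0.0]
force: [-1.3, -0.1, 4.1]
grip_width: 0.001
grip_force: 1.9
```

The press reads about 4 mm and 4 N, so the tap counts. Letting go and lifting.

Request:
step_arm:
  plan:
    - {"offset": [0, 0, -2], "rot": [0, 0, 0], "gripper": 0}
    - {"offset": [0, 0, -6], "rot": [0, 0, 0], "gripper": 0}
    - {"offset": [0, 0, -10], "rot": [0, 0, 0], "gripper": 0}
    - {"offset": [0, 0, -14], "rot": [0, 0, 0], "gripper": 0}
    - {"offset": [0, 0, -18], "rot": [0, 0, 0], "gripper": 0}
    - {"offset": [0, 0, -19], "rot": [0, 0, 0], "gripper": 0}
    - {"offset": [0, 0, -19], "rot": [0, 0, 0], "gripper": 0}
    - {"offset": [0, 0, -19], "rot": [0, 0, 0], "gripper": 0}

```text
time_s: 5.0
eef_pos: [577.3, -207.3, 299.1]
ee_rot: [-0.001, 0.179, 0.984, 0.0]
force: [-0.5, 0.8, -0.7]
grip_width: 0.0
grip_force: 0.0
```

```bash
cat > con.py <<'E'
import sys
from h import *
yaw=-0.272; ex=np.array([np.cos(yaw),np.sin(yaw),0]); a=np.radians(10); n=np.array([*(-np.sin(a)*ex[:2]),np.cos(a)])
ey=np.array([-np.sin(yaw),np.cos(yaw),0])
Rg=R.from_matrix(np.stack([np.cross(ey,-n),ey,-n],1))
p={"m":np.array([551,285.5,109]),"s":np.array([528.7,203.8,109])}[sys.argv[1]]; t=p+(73+float(sys.argv[2]))*n
s=sense();Rt=R.from_quat(s["ee_rot"],scalar_first=True)
print(s["time_s"],s["eef_pos"].round(1),"off mm",Rt.inv().apply(t-s["eef_pos"]).round(1),"rot",np.degrees((Rt.inv()*Rg).as_rotvec()).round(1),"F",s["force"].round(1),"Fn",(s["force"]@n).round(2),"tip height over head",((s["eef_pos"]-73*n-p)@n).round(1))
E
python3 con.py m 60; python3 -c "
from h import *
import pickle;c=capture('top');T=pickle.load(open('top.pkl','rb'))
d=np.abs(c['color'].astype(int)-T['color']).max(2)[185:250,300:370];print((d>60).sum(), 'change near remote')"
```

```text
5.0 [ 577.3 -207.3  299.1] off mm [221.4 449.7  59.9] rot [ -0.4 -10.1  -5.1] F [-0.5  0.8 -0.7] Fn -0.61 tip height over head 86.8
799 change near remote
```

Request:
step_arm:
  plan:
    - {"offset": [22.1, 45, 0], "rot": [0, 0, 0], "gripper": 0}
    - {"offset": [22.1, 45, 0], "rot": [0, 0, 0], "gripper": 0}
    - {"offset": [22.1, 45, 0], "rot": [0, 0, 0], "gripper": 0}
    - {"offset": [22.1, 45, 0], "rot": [0, 0, 0], "gripper": 0}
    - {"offset": [22.1, 45, 0], "rot": [0, 0, 0], "gripper": 0}
    - {"offset": [22.1, 45, 0], "rot": [0, 0, 0], "gripper": 0}
    - {"offset": [22.1, 45, 0], "rot": [0, 0, 0], "gripper": 0}
    - {"offset": [22.1, 45, 0], "rot": [0, 0, 0], "gripper": 0}
    - {"offset": [22.1, 45, 0], "rot": [0, 0, 0], "gripper": 0}
    - {"offset": [22.1, 45, 0], "rot": [-0.4, -10.1, -5.1], "gripper": 0}
    - {"offset": [22.1, 45, 2], "rot": [-0.4, -10.1, -5.1], "gripper": 0}
    - {"offset": [22.1, 45, 2], "rot": [-0.4, -10.1, -5.1], "gripper": 0}

```text
time_s: 6.25
eef_pos: [527.6, 292.8, 276.9]
ee_rot: [0.084, 0.133, 0.987, -0.014]
force: [-0.5, 0.3, -0.5]
grip_width: -0.001
grip_force: 0.0
```

```bash
python3 con.py m 15;python3 - <<'E'
from h import *
c=capture("side"); cv2.imwrite("pics/s3.png",cv2.resize(c["color"][180:330,200:400][...,::-1],None,fx=3,fy=3,interpolation=cv2.INTER_CUBIC))
E
```

```text
6.25 [527.6 292.8 276.9] off mm [ 4.7 -0.4 81.6] rot [-0.3 -0.2  0.3] F [-0.5  0.3 -0.5] Fn -0.39 tip height over head 96.6
```

View pics/s3.png

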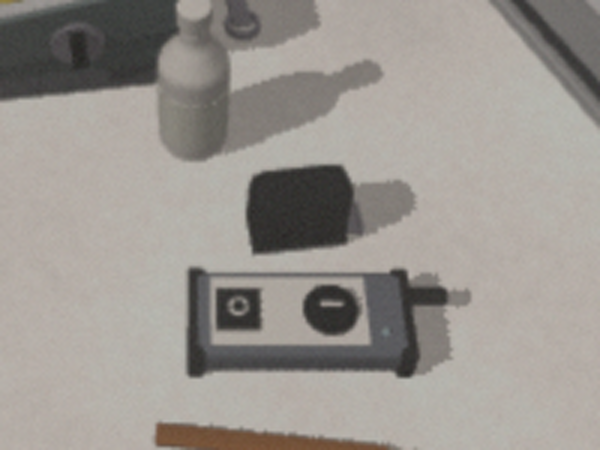

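The remote hasn't moved: its start button is at full-frame (310,283), as before. Next I'll descend along the face normal to 15 mm above the main start head.

Request:
step_arm:
  plan:
    - {"offset": [0.5, 0, 3], "rot": [0, 0, 0], "gripper": 0}
    - {"offset": [0.5, 0, 6], "rot": [0, 0, 0], "gripper": 0}
    - {"offset": [0.5, 0, 7.5], "rot": [0, 0, 0], "gripper": 0}
    - {"offset": [0.5, 0, 8.1], "rot": [0, 0, 0], "gripper": 0}
    - {"offset": [0.5, 0, 8.1], "rot": [0, 0, 0], "gripper": 0}
    - {"offset": [0.5, 0, 8.1], "rot": [0, 0, 0], "gripper": 0}

```text
time_s: 6.9
eef_pos: [539.1, 289.0, 201.6]
ee_rot: [0.088, 0.135, 0.987, -0.012]
force: [0.1, -1.0, -0.5]
grip_width: -0.002
grip_force: 0.0
```

```bash
python3 con.py m 0;python3 - <<'E'
from h import *
c=capture("side"); cv2.imwrite("pics/s4.png",cv2.resize(c["color"][70:200,160:300][...,::-1],None,fx=4.5,fy=4.5,interpolation=cv2.INTER_CUBIC))
s=sense();Rt=R.from_quat(s["ee_rot"],scalar_first=True)
for j in range(104,128,4):
  print(j,[(i,*[int(x) for x in Rt.inv().apply(dep(c,i,j)-s["eef_pos"]).round(0)]) for i in range(204,230,4)])
E
```

```text
6.9 [539.1 289.  201.6] off mm [ 3.9 -0.2 20.4] rot [ 0.   0.2 -0. ] F [ 0.1 -1.  -0.5] Fn -0.57 tip height over head 20.4
104 [(204, 58, 236, 194), (208, 4, -32, 23), (212, -3, -16, 37), (216, -11, -6, 46), (220, 6, 231, 204), (224, -6, 231, 208), (228, -19, 227, 209)]
108 [(204, 59, 216, 195), (208, 46, 213, 197), (212, 1, -14, 49), (216, -8, -9, 55), (220, 8, 208, 204), (224, -5, 207, 207), (228, -18, 205, 209)]
112 [(204, 60, 195, 196), (208, 48, 194, 199), (212, 4, -16, 59), (216, -5, -12, 65), (220, 9, 186, 203), (224, -19, 48, 112), (228, -30, 42, 110)]
116 [(204, 60, 172, 195), (208, 28, 46, 111), (212, 16, 40, 110), (216, 2, 15, 95), (220, -6, 32, 110), (224, -17, 30, 112), (228, -28, 25, 111)]
120 [(204, 39, 31, 110), (208, 28, 28, 111), (212, 13, 0, 95), (216, 3, -4, 94), (220, -8, -6, 96), (224, -16, 11, 111), (228, -27, 5, 110)]
124 [(204, 40, 13, 110), (208, 29, 8, 110), (212, 16, -9, 100), (216, 5, -14, 100), (220, -5, -10, 105), (224, -15, -7, 110), (228, -26, -11, 110)]
```

View pics/s4.png

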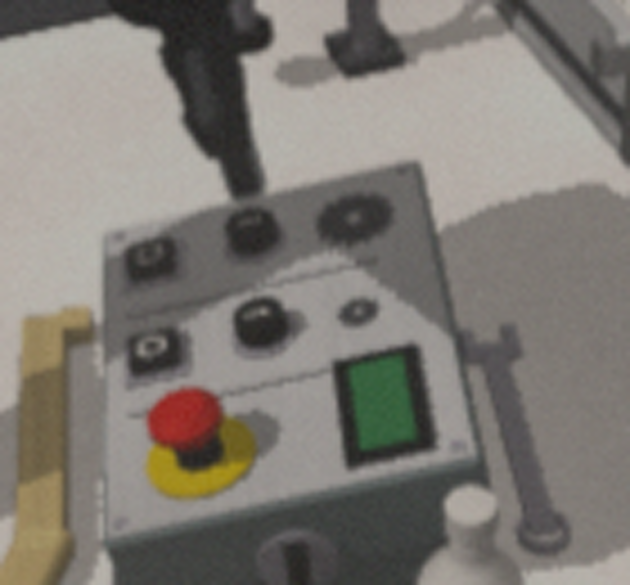

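The fingertips at crop (245,185) hang just above the main start head at (252,232). The head's top is about 21 mm ahead along the tool, with the face 16 mm beyond it as expected.

Request:
step_arm:
  plan:
    - {"offset": [0.4, 0, 0.7], "rot": [0, 0, 0], "gripper": 0}
    - {"offset": [0.4, 0, 1.4], "rot": [0, 0, 0], "gripper": 0}
    - {"offset": [0.4, 0, 1.9], "rot": [0, 0, 0], "gripper": 0}
    - {"offset": [0.4, 0, 1.9], "rot": [0, 0, 0], "gripper": 0}
    - {"offset": [0.4, 0, 1.9], "rot": [0, 0, 0], "gripper": 0}

```text
time_s: 7.45
eef_pos: [538.0, 289.3, 180.8]
ee_rot: [0.087, 0.135, 0.987, -0.012]
force: [-0.9, 0.6, 0.6]
grip_width: -0.001
grip_force: 0.0
```

```bash
python3 con.py m 0
```

```text
7.45 [538.  289.3 180.8] off mm [-0.8 -0.1  0. ] rot [-0.1  0.1  0. ] F [-0.9  0.6  0.6] Fn 0.74 tip height over head 0.0
```

Request:
step_arm:
  plan:
    - {"offset": [0, 0, 0.15], "rot": [0, 0, 0], "gripper": 0}
    - {"offset": [0, 0, 0.3], "rot": [0, 0, 0], "gripper": 0}
    - {"offset": [0, 0, 0.45], "rot": [0, 0, 0], "gripper": 0}
    - {"offset": [0, 0, 0.6], "rot": [0, 0, 0], "gripper": 0}
    - {"offset": [0, 0, 0.7], "rot": [0, 0, 0], "gripper": 0}
    - {"offset": [0, 0, 0.7], "rot": [0, 0, 0], "gripper": 0}

```text
time_s: 8.05
eef_pos: [539.3, 288.9, 174.0]
ee_rot: [0.087, 0.135, 0.987, -0.012]
force: [1.6, -0.0, 2.1]
grip_width: 0.001
grip_force: 0.8
```

```bash
python3 con.py m 0
```

```text
8.05 [539.3 288.9 174. ] off mm [-0.7 -0.2 -6.9] rot [-0.   0.1  0. ] F [ 1.6 -0.   2.1] Fn 1.78 tip height over head -6.9
```

Request:
step_arm:
  plan:
    - {"offset": [0, 0, 0.1], "rot": [0, 0, 0], "gripper": 0}
    - {"offset": [0, 0, 0.2], "rot": [0, 0, 0], "gripper": 0}
    - {"offset": [0, 0, 0.2], "rot": [0, 0, 0], "gripper": 0}

```text
time_s: 8.35
eef_pos: [539.6, 288.9, 172.2]
ee_rot: [0.087, 0.135, 0.987, -0.012]
force: [-0.2, -0.1, 5.6]
grip_width: -0.001
grip_force: 2.4
```

```bash
python3 con.py m 0
```

```text
8.35 [539.6 288.9 172.2] off mm [-0.7 -0.2 -8.7] rot [-0.   0.1  0. ] F [-0.2 -0.1  5.6] Fn 5.56 tip height over head -8.7
```

Request:
step_arm:
  plan:
    - {"offset": [0, 0, 0.1], "rot": [0, 0, 0], "gripper": 0}
    - {"offset": [0, 0, 0.1], "rot": [0, 0, 0], "gripper": 0}

```text
time_s: 8.55
eef_pos: [539.8, 288.8, 171.4]
ee_rot: [0.087, 0.135, 0.987, -0.012]
force: [-2.0, 0.1, 6.3]
grip_width: -0.004
grip_force: 3.3
```

The head is at its end stop (6.5 N on the end spring), so I'll retract.

Request:
step_arm:
  plan:
    - {"offset": [0, 0, -1], "rot": [0, 0, 0], "gripper": 0}
    - {"offset": [0, 0, -3], "rot": [0, 0, 0], "gripper": 0}
    - {"offset": [0, 0, -5], "rot": [0, 0, 0], "gripper": 0}
    - {"offset": [0, -4, -5], "rot": [0, 0, 0], "gripper": 0}
    - {"offset": [0, -8.4, -5], "rot": [0, 0, 0], "gripper": 0}
    - {"offset": [0, -8.4, -5], "rot": [0, 0, 0], "gripper": 0}
    - {"offset": [0, -8.4, -5], "rot": [0, 0, 0], "gripper": 0}

```text
time_s: 9.25
eef_pos: [508.6, 209.8, 220.7]
ee_rot: [0.087, 0.136, 0.987, -0.012]
force: [-0.0, -0.2, 0.2]
grip_width: -0.0
grip_force: 0.0
```

```bash
python3 con.py s 0;python3 - <<'E'
from h import *
c=capture("side"); cv2.imwrite("pics/s5.png",cv2.resize(c["color"][70:200,160:300][...,::-1],None,fx=4.5,fy=4.5,interpolation=cv2.INTER_CUBIC))
s=sense();Rt=R.from_quat(s["ee_rot"],scalar_first=True)
for j in range(112,152,4):
  print(j,[(i,*[int(x) for x in Rt.inv().apply(dep(c,i,j)-s["eef_pos"]).round(0)]) for i in range(204,234,4)])
E
```

```text
9.25 [508.6 209.8 220.7] off mm [-1.2 -0.3 40.6] rot [-0.1  0.1 -0. ] F [-0.  -0.2  0.2] Fn 0.24 tip height over head 40.6
112 [(204, -3, -61, -13), (208, -11, -57, -8), (212, -13, -14, 24), (216, 17, 274, 222), (220, 4, 271, 224), (224, -23, 130, 130), (228, -35, 125, 130), (232, -46, 122, 130)]
116 [(204, 2, -48, 5), (208, -4, -33, 19), (212, -12, -32, 22), (216, 0, 119, 129), (220, -11, 116, 130), (224, -22, 111, 130), (228, -33, 107, 130), (232, -44, 102, 129)]
120 [(204, 34, 110, 127), (208, 2, -15, 42), (212, -7, -14, 45), (216, -1, 90, 121), (220, -11, 88, 123), (224, -21, 94, 130), (228, -32, 91, 130), (232, -43, 86, 130)]
124 [(204, 35, 98, 131), (208, 6, -12, 55), (212, -4, -15, 55), (216, -11, -5, 65), (220, -10, 74, 125), (224, -20, 76, 129), (228, -30, 72, 130), (232, -41, 69, 130)]
128 [(204, 36, 80, 130), (208, 24, 72, 127), (212, 1, -8, 71), (216, 2, 64, 128), (220, -8, 64, 130), (224, -18, 60, 130), (228, -29, 57, 131), (232, -40, 52, 130)]
132 [(204, 36, 62, 130), (208, 26, 60, 131), (212, 15, 55, 130), (216, 4, 50, 129), (220, -7, 47, 130), (224, -17, 44, 130), (228, -28, 39, 129), (232, -38, 36, 130)]
136 [(204, 37, 45, 130), (208, 26, 42, 130), (212, 15, 37, 129), (216, 5, 33, 129), (220, -9, 11, 115), (224, -16, 26, 129), (228, -27, 24, 130), (232, -37, 19, 130)]
140 [(204, 37, 30, 130), (208, 27, 26, 130), (212, 13, 2, 114), (216, 2, -2, 114), (220, -8, -6, 113), (224, -16, 7, 127), (228, -25, 7, 130), (232, -36, 4, 130)]
144 [(204, 38, 14, 130), (208, 28, 10, 130), (212, 16, 1, 125), (216, 4, -14, 116), (220, -6, -14, 119), (224, -14, -8, 127), (228, -24, -8, 130), (232, -34, -12, 129)]
148 [(204, 39, -2, 130), (208, 28, -6, 129), (212, 18, -10, 129), (216, 7, -15, 128), (220, -3, -17, 129), (224, -13, -20, 130), (228, -23, -23, 130), (232, -33, -24, 132)]
```

View pics/s5.png

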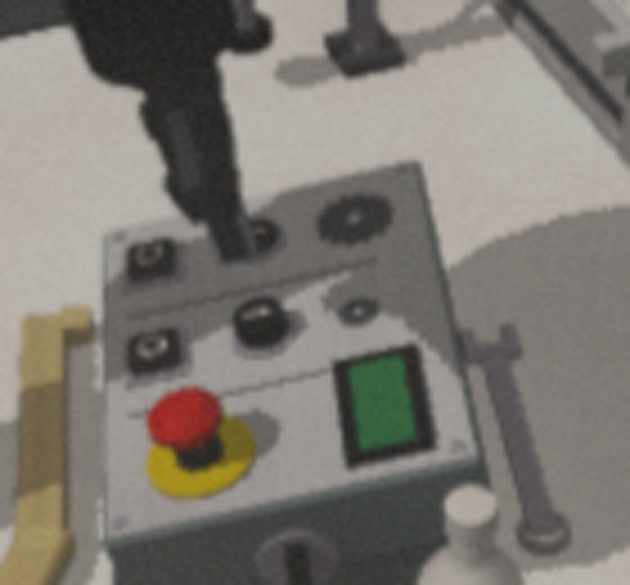

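The main head now sits about 8–9 mm above the face, so it has stayed in. The tips at crop (240,250) are above the scoring head at (262,318), 41 mm off.

Request:
step_arm:
  plan:
    - {"offset": [0, 0, 1.5], "rot": [0, 0, 0], "gripper": 0}
    - {"offset": [0, 0, 3], "rot": [0, 0, 0], "gripper": 0}
    - {"offset": [0, 0, 3.7], "rot": [0, 0, 0], "gripper": 0}
    - {"offset": [0, 0, 4], "rot": [0, 0, 0], "gripper": 0}
    - {"offset": [0, 0, 4.2], "rot": [0, 0, 0], "gripper": 0}
    - {"offset": [0, 0, 4.4], "rot": [0, 0, 0], "gripper": 0}
    - {"offset": [0, 0, 4.6], "rot": [0, 0, 0], "gripper": 0}
    - {"offset": [0, 0, 4.7], "rot": [0, 0, 0], "gripper": 0}
    - {"offset": [0, 0, 4.7], "rot": [0, 0, 0], "gripper": 0}

```text
time_s: 10.2
eef_pos: [516.8, 208.1, 174.3]
ee_rot: [0.088, 0.135, 0.987, -0.012]
force: [-0.0, 1.8, 2.0]
grip_width: 0.001
grip_force: 0.8
```

```bash
python3 con.py s 0
```

```text
10.2 [516.8 208.1 174.3] off mm [-1.1 -0.9 -6.5] rot [-0.   0.1  0. ] F [-0.   1.8  2. ] Fn 2.08 tip height over head -6.5
```

Request:
step_arm:
  plan:
    - {"offset": [0, 0, 0.1], "rot": [0, 0, 0], "gripper": 0}
    - {"offset": [0, 0, 0.2], "rot": [0, 0, 0], "gripper": 0}
    - {"offset": [0, 0, 0.3], "rot": [0, 0, 0], "gripper": 0}
    - {"offset": [0, 0, 0.3], "rot": [0, 0, 0], "gripper": 0}

```text
time_s: 10.6
eef_pos: [517.3, 207.9, 171.4]
ee_rot: [0.088, 0.135, 0.987, -0.012]
force: [-1.6, 1.9, 6.5]
grip_width: -0.001
grip_force: 3.3
```

```bash
python3 con.py s 0
```

```text
10.6 [517.3 207.9 171.4] off mm [-1.  -0.9 -9.4] rot [-0.   0.1  0. ] F [-1.6  1.9  6.5] Fn 6.78 tip height over head -9.4
```

It is fully in (6.8 N, past the end stop). I'll retract high and clear.

Request:
step_arm:
  plan:
    - {"offset": [0, 0, -1], "rot": [0, 0, 0], "gripper": 0}
    - {"offset": [0, 0, -4], "rot": [0, 0, 0], "gripper": 0}
    - {"offset": [0, 0, -8], "rot": [0, 0, 0], "gripper": 0}
    - {"offset": [0, 0, -11], "rot": [0, 0, 0], "gripper": 0}
    - {"offset": [0, 0, -13], "rot": [0, 0, 0], "gripper": 0}
    - {"offset": [0, 0, -13], "rot": [0, 0, 0], "gripper": 0}
    - {"offset": [0, 0, -13], "rot": [0, 0, 0], "gripper": 0}
    - {"offset": [0, 0, -13], "rot": [0, 0, 0], "gripper": 0}

```text
time_s: 11.4
eef_pos: [495.0, 213.8, 297.6]
ee_rot: [0.086, 0.135, 0.987, -0.013]
force: [0.9, 0.1, 0.5]
grip_width: -0.001
grip_force: 0.0
```

```bash
sed -i 's/^for k,nn,c0 in.*/for k,nn,c0 in(("main",n,(551,284.5,105)),("scor",n,(528.7,203.8,105))):/;s/(h>-4)/(h>-8)/' n.py
python3 - <<'E'
from h import *
import pickle
c=capture("side"); pickle.dump(c,open("side.pkl","wb")); cv2.imwrite("pics/s6.png",cv2.resize(c["color"][70:330,150:360][...,::-1],None,fx=2.3,fy=2.3,interpolation=cv2.INTER_CUBIC))
yaw=-0.272;ex=np.array([np.cos(yaw),np.sin(yaw),0]);a=np.radians(10);n=np.array([*(-np.sin(a)*ex[:2]),np.cos(a)])
for k,u,v in(("main",323,185),("scor",327,215),("mstop",290,190),("sstop",291,221)):
    u/=1.5;v/=1.5
    h=np.array([[dep(c,u+i,v+j)@n for i in range(-9,10)] for j in range(-9,10)])
    print(k,"head",np.median(h[8:11,8:11])-np.median(h))
E
```

```text
main head 7.2659929866267134
scor head 7.836935612600286
mstop head 9.827758690143568
sstop head 9.87574626127018
```

View pics/s6.png

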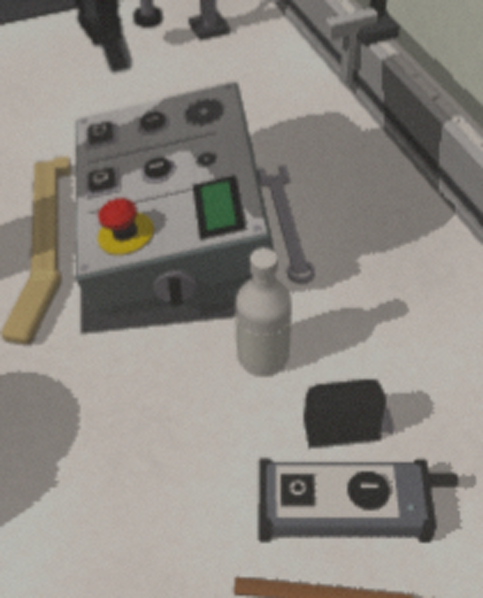

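Both start heads, at crop (152,121) and (158,167), sit low, about 8 mm above the face. Nothing has been shifted, and the arm is clear.

```bash
python3 -c "
from rig import *
print(finish_job())"
```

```text
the job is handed in; nothing more can be done
None
```

I tapped the remote's start button, then pressed the main-blade and scoring-blade start buttons fully in, in that order; both stayed in, nothing was shifted, and I handed the job in at about 11.5 s with the arm clear.

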